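Transfer amplifier capacitors between racks in reverse order

ROBOT

A 6-joint arm with a two-finger parallel gripper is mounted at the origin on the work surface. World frame = base frame: x ahead of the robot, y to its left, z up, the work surface at z = 0. Lengths are in m, angles in rad, forces in N, time in s.
With the tool pointing down it reaches from about 0.325 to 0.75 m from the base axis. Payload 7.6 kg.
Tool frame: the origin (TCP) lies between the finger pads; the fingertips stand 14 mm ahead of it and the grasp point (between the pads) lies 5 mm behind it; z points along the fingers, y is the line along which they close (so a half turn about z gives the same grasp; the last joint's range is limited). The gripper opens to 85 mm and grips with 20 to 120 N. Pads are 22 mm wide; open, the fingers measure 114 mm over their backs; the gripper's body (76 mm by 85 mm) begins 54 mm behind the grasp point. The pads swing forward as they close: fully open they stand 13 mm farther back than shut.
Start: joints at [1.276, 0.052, 1.401, -0, 1.689, -0.07], TCP at [0.117, 0.512, 0.245] pointing down, gripper open.
Joint ranges: [-2.9, 2.9], [-0.91, 2.17], [0.12, 2.37], [-1.06, 4.2], [0.26, 2.73], [-2.93, 2.93]. Speed limits (rad/s): [2.57, 2.57, 3.01, 3.14, 3.14, 3.14].

INTERFACE

Orientations are given as [roll, pitch, yaw] about the fixed x, y, z axes, in that order (R = Rz(yaw) Ry(pitch) Rx(roll)).
In Python, from station import * gives the robot as it stands.
- The arm moves only by the tool move_arm, never from a script. Its argument "moves" is a list that holds one entry, the list of rows, each a list of 6 numbers: the shift along the tool's x, y, z in mm, then the turn, a rotation vector about the tool's x, y, z in rad. In form: [[[dx, dy, dz, ax, ay, az], ...]]. A call has 1 to 8 rows; each row shifts and turns the commanded pose from where the row before left it, along the tool's axes as they then stand; what a row does not reach is not made up. A row lasts 1/10 s, in which the tool goes at most 50 mm and 8.59 degrees, less where a joint would pass 70% of its speed; a pose out of reach is approached as far as the arm can. A call is refused whole if a number of a shift passes 50 or a number of a turn 0.15, either way. A call with a gripper value outside its range is refused whole. "jaw" is the opening in per cent of the stroke, from 0 (shut) to 100 (fully open), set as the call begins (left out, the last holds). The fingers move at their own pace and stop on an object; "newtons" is the grip in N (left out, the last holds). Time passes only in rows, so rows that do not move let the fingers close. It gives the time, the measured TCP pose, the force, the opening and the grip force at its end, in the units of the state.
- read_state(): the state, without advancing time (a new reading comes with each control period).
- capture(name): name is "side" or "top" or "wrist"; returns (picture, depth): 384x512x3 uint8, red, green, blue; 384x512 float32, m along the optical axis (not along the pixel's ray), 0 where there is no reading.
- camera_model(name): a dict with "mtx" (3x3 intrinsics, pixels), "view" (4x4, takes a point from world to camera coordinates); the wrist camera has in their place "hand_eye" (4x4, takes a point from camera to tool coordinates, whose origin is the TCP and whose axes are the flange's). Camera axes: x right, y down, z forward; pixel columns grow to the right and rows downward; lengths in m; the calibration is good to about 2 mm. The wrist camera is an equidistant fisheye: a pixel r from the principal point sees the ray r / f radians off the axis. A picture is of the moment at which its call begins: read the wrist's pose just before it. camera_model takes no time and is no camera call.
- sign_off(): hands the job in; it is judged then, once.
Trained networks look in the newest picture that a camera, given by its name, has taken for a name from the list of things; names that differ only in an ending like _2 or _b are one class to them, and where a whole thing is asked for, a point or a joint stands for the part that bears it (a point fixed in the world has none). Each returns a list of dicts, best first, with "score" (0 to 1); they miss things now and then, are a little off and sometimes report something else, mostly with a low value. They report only what shows in the picture. A call takes as long as a camera call.
- trace(camera, name): "region" (384x512 bool, what is visible of it) and "at" ([row, column] as shares, 0 to 1, of the picture: columns of its width, rows of its height, amid what is visible of it).
- pinpoint(camera, name): "at" ([row, column] as shares, 0 to 1, of the picture: columns of its width, rows of its height: a listed point, or the origin of a listed thing).
The state is a dict: "t": time; "q": joint angles; "qd": joint speeds; "joint_efforts": joint torques, N m; "position": TCP position; "orientation": TCP orientation; "contact_force": force on the tool from outside, world axes, zero at the start; "torque": the same for the moment, N m; "gripper_width": finger opening in m; "grasp_force": force on a finger pad.
Only numpy, scipy, OpenCV 4.12 (cv2) and the standard library are available. Lean on these libraries where they do the work, as an engineer would, in place of code of your own. Each camera call takes 0.05 s, during which the arm holds its last target. There are 200 camera calls.

TASK

Four capacitors from an amplifier stand in a row in the plywood rack, each on a pad of its own colour. Move them to the empty black rack in reverse order: the one that stood nearest the plywood rack's white end block goes into the pocket farthest from the black rack's white end block, and so on down the row. Stand each upright in its own pocket and do not tip any over on the way.

Things in the scene. Friction and masses are not known exactly. Their poses are not given: they have to be found in the camera images.
- cap_red: Loose large capacitor with a red sleeve: upright cylinder 36 mm in diameter, 52 mm tall, about 70 g, red rim and bare aluminium disc on top, white stripe down one side. Origin: centre of its underside; z up along its axis. At the start it stands on the pad of its colour, to within a few mm.
- cap_yellow: Loose large capacitor with a yellow sleeve: upright cylinder 36 mm in diameter, 52 mm tall, about 70 g, yellow rim and bare aluminium disc on top, white stripe down one side. Origin: centre of its underside; z up along its axis. At the start it stands on the pad of its colour, to within a few mm.
- cap_green: Loose large capacitor with a green sleeve: upright cylinder 36 mm in diameter, 52 mm tall, about 70 g, green rim and bare aluminium disc on top, white stripe down one side. Origin: centre of its underside; z up along its axis. At the start it stands on the pad of its colour, to within a few mm.
- cap_blue: Loose large capacitor with a blue sleeve: upright cylinder 36 mm in diameter, 52 mm tall, about 70 g, blue rim and bare aluminium disc on top, white stripe down one side. Origin: centre of its underside; z up along its axis. At the start it stands on the pad of its colour, to within a few mm.
- pad_red: Fixed flat red pad, 50 x 50 x 4 mm, lying in one pocket of the plywood rack; it marks where the red capacitor started. Origin: centre of its underside, 4 mm above the bench, so its top is 8 mm above the bench.
- pad_yellow: Fixed flat yellow pad, 50 x 50 x 4 mm, lying in one pocket of the plywood rack; it marks where the yellow capacitor started. Origin: centre of its underside, 4 mm above the bench, so its top is 8 mm above the bench.
- pad_green: Fixed flat green pad, 50 x 50 x 4 mm, lying in one pocket of the plywood rack; it marks where the green capacitor started. Origin: centre of its underside, 4 mm above the bench, so its top is 8 mm above the bench.
- pad_blue: Fixed flat blue pad, 50 x 50 x 4 mm, lying in one pocket of the plywood rack; it marks where the blue capacitor started. Origin: centre of its underside, 4 mm above the bench, so its top is 8 mm above the bench.
- rack_from: Plywood rack, where the capacitors start. Fixed tray 64 mm wide (along its own x) and 244 mm long (along its own y), plus a 16 mm thick, 22 mm high white block on its +y end. Four pockets in a row, each 56 mm square, centres at y = +90, +30, -30 and -90 mm, x = 0; pocket floor 4 mm above the underside, walls 4 mm thick, rim 15 mm above the underside. Origin: centre of the underside of the 244 mm tray, on the bench top; z up.
- rack_to: Black plastic rack, with grey pocket floors, empty at the start. Fixed tray 64 mm wide (along its own x) and 244 mm long (along its own y), plus a 16 mm thick, 22 mm high white block on its +y end. Four pockets in a row, each 56 mm square, centres at y = +90, +30, -30 and -90 mm, x = 0; pocket floor 4 mm above the underside, walls 4 mm thick, rim 15 mm above the underside. Origin: centre of the underside of the 244 mm tray, on the bench top; z up.

How it is judged:
By the outcome, as a careful person would: the job done as asked, in the order asked, and still so for the second after the job is handed in, with the robot touching nothing.
It also fails if it takes over 80 s, if anything falls off the work surface, if the arm or the gripper's body presses on something with over 40 N, if the wrist force passes 120 N, or if a joint passes its speed limit or range.

## Working session

There is one attempt and no reset: what is moved stays moved. The work goes in short steps, Python scripts to look and compute and a tool call to move; the robot and the scene stay as the last step left them, time stands still between calls to the robot, and variables do not carry over. Pictures are saved under pics/ and viewed, at most 14 in all, crops included, and the job is handed in when it is done.

Besides the shell and the picture viewer there is one more tool, called after ">>>" as name(argument=value, ...), one argument or row to a line, values as JSON. move_arm: Moves the arm, as the interface text tells. Its arguments: {"type":"object","properties":{"moves":{"type":"array"},"jaw":{"type":"number"},"newtons":{"type":"number"}},"required":["moves"]}

```bash
mkdir -p pics; ls
python3 - <<'E'
from station import *
import cv2,numpy as np
np.set_printoptions(precision=4,suppress=True)
s=read_state();print(s)
for n in("top","side","wrist"):
    p,d=capture(n);cv2.imwrite(f"pics/{n}0.png",p[:,:,::-1]);np.save(f"d_{n}.npy",d);print(n,camera_model(n))
a=[cv2.imread(f"pics/{n}0.png") for n in("top","side")]
cv2.imwrite("pics/both0.png",cv2.resize(np.vstack(a),(800,1200))[:600])
E
```

```text
pics
{'t': 0.0, 'q': array([ 1.2757,  0.0528,  1.4017,  0.    ,  1.6886, -0.0703]), 'qd': array([-0.0014,  0.0002, -0.0002, -0.0016, -0.0023, -0.0024]), 'joint_efforts': array([  0.0003, -38.1663, -36.0193,  -0.0002,   0.0062,  -0.    ]), 'position': array([0.1169, 0.5115, 0.2445]), 'orientation': array([-3.14  , -0.0001,  2.9168]), 'contact_force': array([0.3555, 0.5277, 0.3495]), 'torque': array([-0.0054,  0.0009,  0.0544]), 'grasp_force': 0.0, 'gripper_width': 0.085061230795496}
top {'mtx': array([[464.9874,   0.    , 254.0243],
       [  0.    , 464.9874, 189.6328],
       [  0.    ,   0.    ,   1.    ]]), 'view': array([[ 0.0189, -0.9994,  0.0283, -0.04  ],
       [-0.9904, -0.0226, -0.1367,  0.5682],
       [ 0.1372, -0.0255, -0.9902,  0.7284],
       [ 0.    ,  0.    ,  0.    ,  1.    ]])}
side {'mtx': array([[376.5584,   0.    , 254.1424],
       [  0.    , 376.5584, 195.6766],
       [  0.    ,   0.    ,   1.    ]]), 'view': array([[ 0.9414, -0.3372, -0.003 , -0.5164],
       [-0.2556, -0.7076, -0.6587,  0.1498],
       [ 0.22  ,  0.6209, -0.7524,  0.6548],
       [ 0.    ,  0.    ,  0.    ,  1.    ]])}
wrist {'mtx': array([[297.3186,   0.    , 256.5344],
       [  0.    , 297.3186, 192.7684],
       [  0.    ,   0.    ,   1.    ]]), 'hand_eye': array([[-0.001 , -0.959 , -0.2833,  0.0725],
       [ 1.    , -0.0009, -0.0005, -0.0007],
       [ 0.0002, -0.2833,  0.959 , -0.1277],
       [ 0.    ,  0.    ,  0.    ,  1.    ]])}
```

View pics/top0.png

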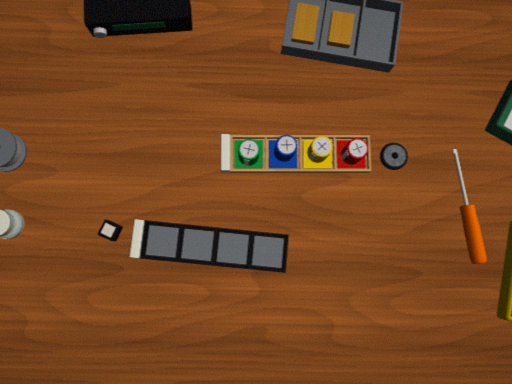

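View pics/side0.png

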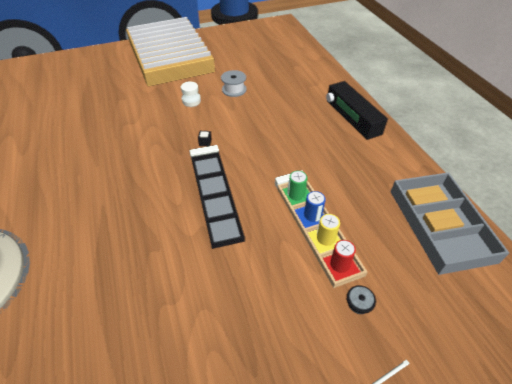

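The top view shows the plywood rack at about (296,153) with its white end on the left. From that end the order is green (249,150), blue (286,147), yellow (320,149), red (356,150). The black rack at about (210,246) also has its white end on the left. The side view agrees.

```bash
cat > h.py <<'E'
from station import *
import cv2,numpy as np
from scipy.spatial.transform import Rotation as R
np.set_printoptions(precision=4,suppress=True)
def proj(c):
    m=camera_model(c); return m["mtx"]@m["view"][:3]
def tri(pa,pb):
    x=cv2.triangulatePoints(proj("top"),proj("side"),np.float64(pa).reshape(2,1),np.float64(pb).reshape(2,1))[:,0];return x[:3]/x[3]
def px(at): return np.array([at[1]*512,at[0]*384])
def cloud(c,d):
    m=camera_model(c);v,u=np.indices(d.shape)
    r=np.stack([(u-m["mtx"][0,2])/m["mtx"][0,0],(v-m["mtx"][1,2])/m["mtx"][1,1],np.ones(d.shape)],-1)*d[...,None]
    V=m["view"];return (r-V[:3,3])@V[:3,:3]
E
python3 - <<'E'
from h import *
C={c:cloud(c,capture(c)[1]) for c in("top","side")}
for n in["cap_green","cap_blue","cap_yellow","cap_red","pad_green","pad_red","rack_from","rack_to"]:
    at={}
    for c in C:
        t=trace(c,n);p=pinpoint(c,n)
        if not t or not p: print(n,c,"missed",len(t),len(p));continue
        t,p=t[0],p[0];at[c]=px(p["at"]);P=C[c][t["region"]];z=P[:,2]
        h=np.percentile(z,95)
        if n[:3]=="cap":
            T=P[abs(z-h)<.006]; print(n,c,round(t["score"],2),round(p["score"],2),px(t["at"]),at[c],"top z %.3f"%np.median(T[:,2]),"centre",(T.min(0)+T.max(0))[:2]/2,"size",np.ptp(T[:,:2],axis=0))
        else:
            r=cv2.minAreaRect(np.float32(P[:,:2]*1000)); print(n,c,round(t["score"],2),round(p["score"],2),px(t["at"]),at[c],"z",np.percentile(z,[5,50,95]),"rect",r)
    if len(at)==2: print("   tri",tri(at["top"],at["side"]))
E
```

```text
cap_green top 0.96 0.6 [249.9072 154.7136] [248.7808 156.5952] top z 0.059 centre [ 0.6326 -0.0183] size [0.0347 0.0329]
cap_green side 0.65 0.74 [296.9088 183.0912] [297.1136 194.112 ] top z 0.059 centre [ 0.6341 -0.0195] size [0.0358 0.0351]
   tri [ 0.633  -0.0193  0.0066]
cap_blue top 0.59 0.83 [285.184 146.688] [283.2896 150.4128] top z 0.059 centre [ 0.6414 -0.0796] size [0.0336 0.0346]
cap_blue side 0.6 0.75 [314.9824 205.5936] [312.4224 218.688 ] top z 0.059 centre [ 0.6426 -0.0806] size [0.0357 0.0362]
   tri [ 0.6456 -0.0797 -0.0068]
cap_yellow top 0.71 0.63 [318.8224 147.6096] [316.8768 150.912 ] top z 0.059 centre [ 0.641  -0.1373] size [0.0342 0.0343]
cap_yellow side 0.58 0.7 [328.2944 230.784 ] [326.2976 240.1152] top z 0.059 centre [ 0.641  -0.1379] size [0.0346 0.0351]
   tri [ 0.6452 -0.1387 -0.001 ]
cap_red top 0.76 0.6 [354.9184 151.7184] [348.7232 153.216 ] top z 0.059 centre [ 0.6389 -0.1965] size [0.0334 0.0346]
cap_red side 0.71 0.88 [345.088  255.5136] [341.6064 267.3024] top z 0.059 centre [ 0.6393 -0.1983] size [0.0358 0.0333]
   tri [ 0.6452 -0.1972 -0.0076
[... 780 characters left out ...]
(210.61294555664062, 260.374755859375), 1.3765301704406738)
rack_from side 0.84 0.66 [314.3168 237.696 ] [320.7168 226.4832] z [-0.0003  0.0108  0.0195] rect ((571.4636840820312, -252.8221435546875), (561.290283203125, 167.447265625), 65.88445281982422)
   tri [ 0.6436 -0.1061 -0.0003]
rack_to top 0.62 0.61 [210.1248 243.9936] [216.0128 244.8   ] z [0.0011 0.0038 0.0197] rect ((476.6878356933594, 43.00152587890625), (258.6534118652344, 65.9354476928711), 85.36849975585938)
rack_to side 0.71 0.75 [217.088  196.6848] [217.9072 192.3072] z [0.0016 0.0041 0.0179] rect ((455.7259216308594, -139.73678588867188), (683.13623046875, 70.78022003173828), 83.24103546142578)
   tri [0.4792 0.0327 0.0162]
```

Each cap's position agrees between the two views to 2 mm, and the tops measure 59 mm high. I'll grip across the row with yaw ≈ 1.53 for both racks. First I'll turn the tool and check the black pockets with an overlay.

>>> move_arm(
  moves=[
    [[0, 0, 0, 0, 0, 0.14], [0, 0, 0, 0, 0, 0.14], [0, 0, 0, 0, 0, 0.14], [0, 0, 0, 0, 0, 0.14], [0, 0, 0, 0, 0, 0.14], [0, 0, 0, 0, 0, 0.14], [0, 0, 0, 0, 0, 0.14], [0, 0, 0, 0, 0, 0.14]],
  ],
  jaw=100,
  newtons=30,
)

```text
t: 2.65
position: [0.117, 0.5118, 0.2453]
orientation: [3.142, -0.0, 1.791]
contact_force: [-0.7, 0.7, 0.6]
gripper_width: 0.0853
grasp_force: 0.0
```

```bash
cat >> h.py <<'E'
def to(x,y,z,yaw=1.53):
    s=read_state();A=R.from_euler("xyz",s["orientation"]);B=R.from_euler("xyz",[np.pi,0,yaw])
    print("t %.1f"%s["t"],s["position"],s["orientation"],"w %.3f f %.0f"%(s["gripper_width"],s["grasp_force"]),
     "shift in final tool axes mm",1000*B.inv().apply(np.array([x,y,z])-s["position"]),"turn",(A.inv()*B).as_rotvec())
E
python3 - <<'E'
from h import *
o=np.array([.4761,.0350]);ay=np.array([.0807,.9967]);ax=np.array([.9967,-.0807])
im=[]
for c in("top","side"):
    p=np.ascontiguousarray(capture(c)[0][:,:,::-1]);V=proj(c)
    for k in(90,30,-30,-90):
        g=o+k*.001*ay; print(k,g)
        q=[]
        for a,b in((0,0),(-28,-28),(28,-28),(28,28),(-28,28)):
            w=g+a*.001*ax+b*.001*ay;h=V@[*w,.004 if a==0 else .015,1];q.append(h[:2]/h[2])
        q=np.int32(np.round(q));cv2.circle(p,tuple(map(int,q[0])),2,(0,255,255),-1);cv2.polylines(p,[q[1:]],True,(0,255,0),1)
    im.append(cv2.resize(p[130:290,110:310] if c=="top" else p[120:280,130:330],(400,320)))
cv2.imwrite("pics/ov.png",np.hstack(im))
to(.633,-.019,.15)
E
```

```text
90 [0.4834 0.1247]
30 [0.4785 0.0649]
-30 [0.4737 0.0051]
-90 [ 0.4688 -0.0547]
90 [0.4834 0.1247]
30 [0.4785 0.0649]
-30 [0.4737 0.0051]
-90 [ 0.4688 -0.0547]
t 2.8 [0.117  0.5118 0.2453] [ 3.1415 -0.0001  1.7955] w 0.085 f 0 shift in final tool axes mm [-509.3283  537.2006   95.3355] turn [ 0.0001 -0.0001  0.2655]
```

View pics/ov.png

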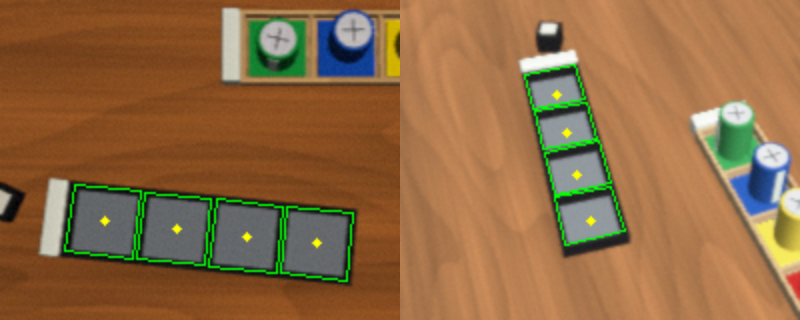

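The overlay fits: all four pockets are outlined correctly in both views, in the top crop from (105,221) to (317,243). Next I'll move above the green cap.

>>> move_arm(
  moves=[
    [[0, 0, 0, 0, 0, 0.13], [0, 0, 0, 0, 0, 0.13], [-32, 34, 5, 0, 0, 0], [-32, 34, 5, 0, 0, 0], [-32, 34, 5, 0, 0, 0], [-32, 34, 5, 0, 0, 0], [-32, 34, 5, 0, 0, 0], [-32, 34, 5, 0, 0, 0]],
  ],
)

```text
t: 3.55
position: [0.3154, 0.3115, 0.2153]
orientation: [3.141, -0.001, 1.541]
contact_force: [0.7, 1.2, -0.3]
gripper_width: 0.0855
grasp_force: 0.0
```

>>> move_arm(
  moves=[
    [[-32, 34, 5, 0, 0, 0], [-32, 34, 5, 0, 0, 0], [-32, 34, 5, 0, 0, 0], [-32, 34, 5, 0, 0, 0], [-32, 34, 5, 0, 0, 0], [-32, 34, 5, 0, 0, 0], [-32, 34, 5, 0, 0, 0], [0, 0, 0, 0, 0, 0]],
  ],
)

```text
t: 4.35
position: [0.5466, 0.077, 0.1785]
orientation: [-3.14, 0.001, 1.536]
contact_force: [0.8, 0.5, -0.1]
gripper_width: 0.0849
grasp_force: 0.0
```

```bash
python3 -c "
from h import *
to(.633,-.019,.13)"
```

```text
t 4.3 [0.5466 0.077  0.1785] [-3.1398  0.0013  1.5358] w 0.085 f 0 shift in final tool axes mm [-92.4078  90.2387  48.481 ] turn [-0.0018  0.0013  0.0058]
```

>>> move_arm(
  moves=[
    [[-23, 22.5, 12, 0, 0, 0], [-23, 22.5, 12, 0, 0, 0], [-23, 22.5, 12, 0, 0, 0], [-23, 22.5, 12, 0, 0, 0], [0, 0, 0, 0, 0, 0], [0, 0, 0, 0, 0, 0]],
  ],
)

```text
t: 4.95
position: [0.6312, -0.0138, 0.1317]
orientation: [-3.14, -0.0, 1.539]
contact_force: [-0.5, 0.3, 1.0]
gripper_width: 0.0853
grasp_force: 0.0
```

Run:
```python
from h import *
s=read_state();p,d=capture("wrist");cv2.imwrite("pics/w1.png",p[:,:,::-1])
m=camera_model("wrist");H=m["hand_eye"];K=m["mtx"];A=R.from_euler("xyz",s["orientation"])
t=trace("wrist","cap_green")
if t:
    v,u=np.nonzero(t[0]["region"]&(d>0));z=d[v,u]
    a=(u-K[0,2])/K[0,0];b=(v-K[1,2])/K[0,0];r=np.hypot(a,b);k=np.tan(r)/np.maximum(r,1e-9)
    P=np.stack([a*k*z,b*k*z,z],1)@H[:3,:3].T+H[:3,3];P=A.apply(P)+s["position"]
    T=P[P[:,2]>np.percentile(P[:,2],95)-.004];print(t[0]["score"],"top",np.median(T[:,2]),(T.min(0)+T.max(0))/2,np.ptp(T,axis=0))
to(.633,-.019,.036)
```

```text
0.64 top 0.02098153374165837 [ 0.6353 -0.0264  0.0385] [0.064  0.1125 0.0414]
t 5.0 [ 0.6313 -0.013   0.1331] [ 3.1408 -0.0004  1.5392] w 0.086 f 0 shift in final tool axes mm [-5.9157  1.9671 97.0501] turn [ 0.0008 -0.0004  0.0092]
```

View pics/w1.png

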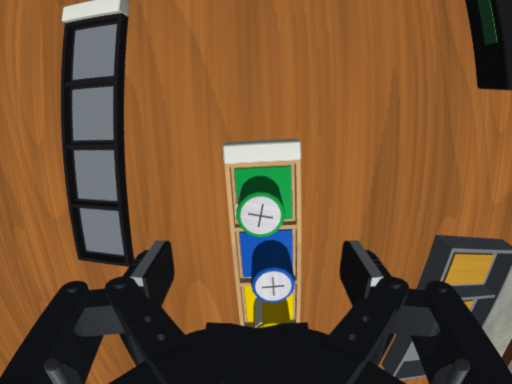

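The wrist view shows the green cap's top at (262,215), centred between the fingers, with blue at (273,285). The network's region spilled past the cap, so I'll use the ray through the disc centre instead.

```bash
cat >> h.py <<'E'
def wray(u,v,z,s):
    m=camera_model("wrist");H=m["hand_eye"];K=m["mtx"];A=R.from_euler("xyz",s["orientation"])
    a=np.array([u-K[0,2],v-K[1,2]])/K[0,0];r=np.hypot(*a);d=np.array([*(a*np.sin(r)/r),np.cos(r)])
    d=A.apply(H[:3,:3]@d);o=A.apply(H[:3,3])+s["position"];return o+d*(z-o[2])/d[2]
E
python3 -c "
from h import *
s=read_state();print(wray(262,215,.06,s),wray(273,285,.06,s))
to(.633,-.019,.036)"
```

```text
[ 0.6345 -0.0177  0.06  ] [ 0.6418 -0.0787  0.06  ]
t 5.0 [ 0.6313 -0.013   0.1331] [ 3.1408 -0.0004  1.5392] w 0.086 f 0 shift in final tool axes mm [-5.9157  1.9671 97.0501] turn [ 0.0008 -0.0004  0.0092]
```

The wrist ray agrees with the two fixed cameras to within 1.5 mm. Next I'll descend, grip and lift.

>>> move_arm(
  moves=[
    [[-5.5, 2.5, 5, 0, 0, 0], [0, 0, 20, 0, 0, 0], [0, 0, 20, 0, 0, 0], [0, 0, 20, 0, 0, 0], [0, 0, 20, 0, 0, 0], [0, 0, 12, 0, 0, 0], [0, 0, 0, 0, 0, 0], [0, 0, 0, 0, 0, 0]],
  ],
)

```text
t: 5.85
position: [0.6341, -0.0194, 0.0361]
orientation: [3.141, -0.0, 1.537]
contact_force: [0.7, 0.0, 1.0]
gripper_width: 0.0855
grasp_force: 0.0
```

>>> move_arm(
  moves=[
    [[0, 0, 0, 0, 0, 0], [0, 0, 0, 0, 0, 0], [0, 0, 0, 0, 0, 0], [0, 0, 0, 0, 0, 0], [0, 0, 0, 0, 0, 0], [0, 0, 0, 0, 0, 0], [0, 0, 0, 0, 0, 0], [0, 0, 0, 0, 0, 0]],
  ],
  jaw=0,
  newtons=30,
)

```text
t: 6.65
position: [0.6341, -0.0196, 0.036]
orientation: [3.14, -0.0, 1.537]
contact_force: [-0.8, 0.3, 5.2]
gripper_width: 0.0354
grasp_force: 30.1
```

>>> move_arm(
  moves=[
    [[0, 0, -15, 0, 0, 0], [0, 0, -20, 0, 0, 0], [0, 0, -15, 0, 0, 0], [-4, -30, 0, 0, 0, 0], [-7, -35, 0, 0, 0, 0], [-10, -35, 0, 0, 0, 0], [-10, -35, 0, 0, 0, 0], [-9, -28, 0, 0, 0, 0]],
  ],
)

```text
t: 7.45
position: [0.4677, -0.0542, 0.0856]
orientation: [-3.141, -0.0, 1.537]
contact_force: [-1.0, -0.1, -0.3]
gripper_width: 0.0349
grasp_force: 30.3
```

>>> move_arm(
  moves=[
    [[0, 0, 0, 0, 0, 0], [0, 0, 0, 0, 0, 0]],
  ],
)

```text
t: 7.65
position: [0.4697, -0.0541, 0.0861]
orientation: [3.14, 0.0, 1.536]
contact_force: [-0.2, 0.3, -0.8]
gripper_width: 0.0351
grasp_force: 30.3
```

```bash
python3 -c "
from h import *
to(.4688,-.0547,.033)"
```

```text
t 7.7 [ 0.4697 -0.0541  0.0861] [3.14   0.     1.5362] w 0.035 f 30 shift in final tool axes mm [-0.6087 -0.9037 53.1451] turn [0.0016 0.     0.0062]
```

>>> move_arm(
  moves=[
    [[0, -1, 15, 0, 0, 0], [0, 0, 18, 0, 0, 0], [0, 0, 14, 0, 0, 0], [0, 0, 5, 0, 0, 0], [0, 0, 2, 0, 0, 0], [0, 0, 0, 0, 0, 0], [0, 0, 0, 0, 0, 0]],
  ],
)

```text
t: 8.35
position: [0.4694, -0.0539, 0.032]
orientation: [3.14, 0.0, 1.537]
contact_force: [1.3, -0.3, 0.6]
gripper_width: 0.0352
grasp_force: 30.3
```

>>> move_arm(
  moves=[
    [[0, 0, 0, 0, 0, 0], [0, 0, 0, 0, 0, 0], [0, 0, 0, 0, 0, 0], [0, 0, 0, 0, 0, 0], [0, 0, 0, 0, 0, 0], [0, 0, 0, 0, 0, 0], [0, 0, 0, 0, 0, 0], [0, 0, 0, 0, 0, 0]],
  ],
  jaw=100,
)

```text
t: 9.15
position: [0.4685, -0.0539, 0.0313]
orientation: [3.142, -0.0, 1.537]
contact_force: [-0.2, 0.2, -0.6]
gripper_width: 0.0854
grasp_force: 0.0
```

>>> move_arm(
  moves=[
    [[0, 0, -15, 0, 0, 0], [0, 0, -25, 0, 0, 0], [0, 0, -30, 0, 0, 0], [0, 0, -30, 0, 0, 0], [-5, 38, 0, 0, 0, 0], [-5, 40, 0, 0, 0, 0], [-6, 40, 0, 0, 0, 0], [-6, 40, 0, 0, 0, 0]],
  ],
)

```text
t: 9.95
position: [0.6271, -0.0816, 0.1312]
orientation: [3.141, -0.0, 1.537]
contact_force: [0.7, 0.2, 0.6]
gripper_width: 0.0854
grasp_force: 0.0
```

Run:
```python
from h import *
im=[capture(c)[0][:,:,::-1] for c in("top","side")]
cv2.imwrite("pics/c2.png",np.hstack([cv2.resize(x,(400,300)) for x in im]))
to(.642,-.0795,.036)
```

```text
t 10.1 [ 0.6279 -0.082   0.1279] [-3.1384 -0.0006  1.5364] w 0.085 f 0 shift in final tool axes mm [ 3.0361 13.9698 91.898 ] turn [-0.0032 -0.0006  0.0064]
```

View pics/c2.png

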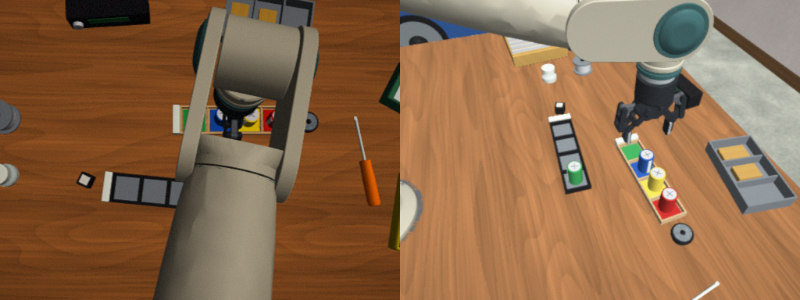

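In the side half of the picture, green stands upright in the pocket farthest from the white block, at (574,172). Blue, yellow and red are undisturbed. Blue is next.

>>> move_arm(
  moves=[
    [[3, 14, 0, 0, 0, 0], [0, 0, 15, 0, 0, 0], [0, 0, 20, 0, 0, 0], [0, 0, 20, 0, 0, 0], [0, 0, 20, 0, 0, 0], [0, 0, 16, 0, 0, 0], [0, 0, 0, 0, 0, 0], [0, 0, 0, 0, 0, 0]],
  ],
)

```text
t: 10.85
position: [0.6395, -0.0788, 0.0405]
orientation: [-3.142, -0.0, 1.537]
contact_force: [0.2, 0.5, -0.1]
gripper_width: 0.0855
grasp_force: 0.0
```

>>> move_arm(
  moves=[
    [[0, 0, 0, 0, 0, 0], [0, 0, 0, 0, 0, 0], [0, 0, 0, 0, 0, 0], [0, 0, 0, 0, 0, 0], [0, 0, 0, 0, 0, 0], [0, 0, 0, 0, 0, 0], [0, 0, 0, 0, 0, 0], [0, 0, 0, 0, 0, 0]],
  ],
  jaw=0,
)

```text
t: 11.65
position: [0.6402, -0.0789, 0.0411]
orientation: [3.14, 0.0, 1.537]
contact_force: [0.0, 0.7, 5.3]
gripper_width: 0.0349
grasp_force: 30.4
```

>>> move_arm(
  moves=[
    [[0, 0, -15, 0, 0, 0], [0, 0, -20, 0, 0, 0], [0, 0, -15, 0, 0, 0], [12, -30, 0, 0, 0, 0], [17, -36, 0, 0, 0, 0], [17, -36, 0, 0, 0, 0], [17, -36, 0, 0, 0, 0], [15, -31, 0, 0, 0, 0]],
  ],
)

```text
t: 12.45
position: [0.4717, 0.0056, 0.0905]
orientation: [-3.141, -0.0, 1.537]
contact_force: [-0.6, 0.9, -0.3]
gripper_width: 0.0352
grasp_force: 30.3
```

>>> move_arm(
  moves=[
    [[0, 0, 0, 0, 0, 0], [0, 0, 0, 0, 0, 0]],
  ],
)

```text
t: 12.65
position: [0.4736, 0.0051, 0.0911]
orientation: [3.14, 0.0, 1.537]
contact_force: [-0.4, -0.0, -1.0]
gripper_width: 0.0353
grasp_force: 30.4
```

```bash
python3 -c "
from h import *
to(.4737,.0051,.037)"
```

```text
t 12.7 [0.4736 0.0051 0.0911] [3.14   0.0001 1.5375] w 0.035 f 30 shift in final tool axes mm [ 0.0314  0.0876 54.1493] turn [0.0016 0.0001 0.0075]
```

>>> move_arm(
  moves=[
    [[0, 0, 15, 0, 0, 0], [0, 0, 18, 0, 0, 0], [0, 0, 14, 0, 0, 0], [0, 0, 5, 0, 0, 0], [0, 0, 2, 0, 0, 0], [0, 0, 0, 0, 0, 0], [0, 0, 0, 0, 0, 0]],
  ],
)

```text
t: 13.35
position: [0.4746, 0.0046, 0.0371]
orientation: [3.14, 0.0, 1.536]
contact_force: [0.6, -0.4, 1.3]
gripper_width: 0.0353
grasp_force: 30.5
```

>>> move_arm(
  moves=[
    [[0, 0, 0, 0, 0, 0], [0, 0, 0, 0, 0, 0], [0, 0, 0, 0, 0, 0], [0, 0, 0, 0, 0, 0], [0, 0, 0, 0, 0, 0], [0, 0, 0, 0, 0, 0], [0, 0, 0, 0, 0, 0], [0, 0, 0, 0, 0, 0]],
  ],
  jaw=100,
)

```text
t: 14.15
position: [0.4735, 0.0049, 0.0363]
orientation: [3.142, -0.0, 1.537]
contact_force: [0.2, 0.2, -0.1]
gripper_width: 0.0855
grasp_force: 0.0
```

>>> move_arm(
  moves=[
    [[0, 0, -15, 0, 0, 0], [0, 0, -25, 0, 0, 0], [0, 0, -25, 0, 0, 0], [0, 0, -25, 0, 0, 0], [-34, 33, 0, 0, 0, 0], [-34, 33, 0, 0, 0, 0], [-34, 33, 0, 0, 0, 0], [-34, 33, 0, 0, 0, 0]],
  ],
)

```text
t: 14.95
position: [0.6019, -0.137, 0.1263]
orientation: [3.141, -0.0, 1.537]
contact_force: [0.2, 0.1, -0.0]
gripper_width: 0.0854
grasp_force: 0.0
```

>>> move_arm(
  moves=[
    [[0, 39, 0, 0, 0, 0], [0, 0, 0, 0, 0, 0], [0, 0, 0, 0, 0, 0]],
  ],
)

```text
t: 15.25
position: [0.6397, -0.1367, 0.1249]
orientation: [-3.139, -0.001, 1.537]
contact_force: [-0.3, 0.4, 0.7]
gripper_width: 0.0853
grasp_force: 0.0
```

Run:
```python
from h import *
s=read_state();to(.641,-.1376,.038)
w=capture("wrist")[0][:,:,::-1];a=capture("side")[0][:,:,::-1]
cv2.imwrite("pics/c3.png",np.hstack([cv2.resize(x,(400,300)) for x in(w,a)]))
```

```text
t 15.2 [ 0.6397 -0.1367  0.1249] [-3.1395 -0.0006  1.537 ] w 0.085 f 0 shift in final tool axes mm [-0.8061  1.3704 86.8769] turn [-0.0021 -0.0005  0.007 ]
```

View pics/c3.png

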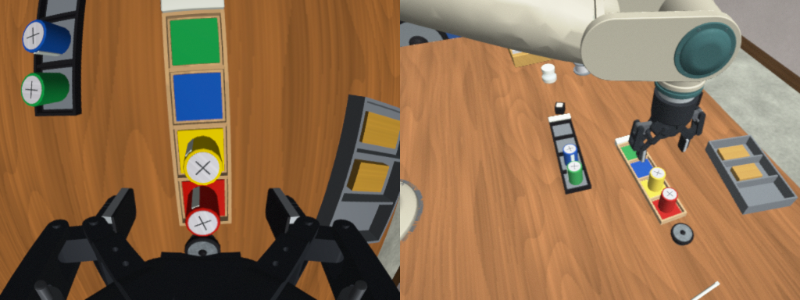

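Green and blue stand upright in the two far pockets: (45,90) and (45,38) in the wrist half, (574,172) and (569,152) in the side half. Yellow at (203,166) sits centred between the fingers.

>>> move_arm(
  moves=[
    [[-1, 1, 10, 0, 0, 0], [0, 0, 20, 0, 0, 0], [0, 0, 20, 0, 0, 0], [0, 0, 20, 0, 0, 0], [0, 0, 15, 0, 0, 0], [0, 0, 2, 0, 0, 0], [0, 0, 0, 0, 0, 0], [0, 0, 0, 0, 0, 0]],
  ],
)

```text
t: 16.15
position: [0.6414, -0.138, 0.0408]
orientation: [3.139, 0.0, 1.537]
contact_force: [0.3, 0.7, -0.3]
gripper_width: 0.0852
grasp_force: 0.0
```

>>> move_arm(
  moves=[
    [[0, 0, 0, 0, 0, 0], [0, 0, 0, 0, 0, 0], [0, 0, 0, 0, 0, 0], [0, 0, 0, 0, 0, 0], [0, 0, 0, 0, 0, 0], [0, 0, 0, 0, 0, 0], [0, 0, 0, 0, 0, 0], [0, 0, 0, 0, 0, 0]],
  ],
  jaw=0,
)

```text
t: 16.95
position: [0.641, -0.1379, 0.0397]
orientation: [3.141, 0.0, 1.537]
contact_force: [-0.3, 0.5, 4.0]
gripper_width: 0.0351
grasp_force: 30.1
```

>>> move_arm(
  moves=[
    [[0, 0, -15, 0, 0, 0], [0, 0, -25, 0, 0, 0], [0, 0, -25, 0, 0, 0], [0, 0, -15, 0, 0, 0], [22, -20, 0, 0, 0, 0], [28, -24, 0, 0, 0, 0], [28, -24, 0, 0, 0, 0], [28, -24, 0, 0, 0, 0]],
  ],
)

```text
t: 17.75
position: [0.5511, -0.0278, 0.1192]
orientation: [-3.141, -0.0, 1.536]
contact_force: [0.2, 1.2, -0.5]
gripper_width: 0.0353
grasp_force: 30.2
```

>>> move_arm(
  moves=[
    [[30, -26, 0, 0, 0, 0], [31, -26, 0, 0, 0, 0], [30, -25, 0, 0, 0, 0], [0, 0, 0, 0, 0, 0], [0, 0, 0, 0, 0, 0]],
  ],
)

```text
t: 18.25
position: [0.4784, 0.0651, 0.1196]
orientation: [3.141, 0.0, 1.538]
contact_force: [0.6, -0.6, -0.2]
gripper_width: 0.0354
grasp_force: 30.3
```

```bash
python3 -c "
from h import *
to(.4785,.0649,.036)"
```

```text
t 18.2 [0.4784 0.0651 0.1196] [3.141  0.0002 1.5383] w 0.035 f 30 shift in final tool axes mm [-0.237   0.125  83.6304] turn [0.0006 0.0002 0.0083]
```

>>> move_arm(
  moves=[
    [[0, 0, 15, 0, 0, 0], [0, 0, 22, 0, 0, 0], [0, 0, 22, 0, 0, 0], [0, 0, 16, 0, 0, 0], [0, 0, 6, 0, 0, 0], [0, 0, 2, 0, 0, 0], [0, 0, 0, 0, 0, 0], [0, 0, 0, 0, 0, 0]],
  ],
)

```text
t: 19.05
position: [0.4793, 0.0646, 0.0373]
orientation: [3.14, -0.0, 1.537]
contact_force: [0.1, 0.8, -1.0]
gripper_width: 0.0352
grasp_force: 30.3
```

>>> move_arm(
  moves=[
    [[0, 0, 1, 0, 0, 0], [0, 0, 0, 0, 0, 0]],
  ],
)

```text
t: 19.25
position: [0.4788, 0.0648, 0.0357]
orientation: [3.141, -0.0, 1.537]
contact_force: [1.1, -0.1, 0.7]
gripper_width: 0.0352
grasp_force: 30.3
```

>>> move_arm(
  moves=[
    [[0, 0, 0, 0, 0, 0], [0, 0, 0, 0, 0, 0], [0, 0, 0, 0, 0, 0], [0, 0, 0, 0, 0, 0], [0, 0, 0, 0, 0, 0], [0, 0, 0, 0, 0, 0], [0, 0, 0, 0, 0, 0], [0, 0, 0, 0, 0, 0]],
  ],
  jaw=100,
)

```text
t: 20.05
position: [0.4785, 0.0648, 0.0353]
orientation: [-3.142, -0.0, 1.537]
contact_force: [-0.3, 1.0, -0.7]
gripper_width: 0.0858
grasp_force: 0.0
```

>>> move_arm(
  moves=[
    [[0, 0, -15, 0, 0, 0], [0, 0, -25, 0, 0, 0], [0, 0, -25, 0, 0, 0], [0, 0, -25, 0, 0, 0], [-36, 24, 0, 0, 0, 0], [-36, 24, 0, 0, 0, 0], [-36, 24, 0, 0, 0, 0], [-36, 24, 0, 0, 0, 0]],
  ],
)

```text
t: 20.85
position: [0.5703, -0.0839, 0.1254]
orientation: [3.141, -0.0, 1.537]
contact_force: [1.1, -0.1, 0.9]
gripper_width: 0.0852
grasp_force: 0.0
```

>>> move_arm(
  moves=[
    [[-37, 24, 0, 0, 0, 0], [-37, 24, 0, 0, 0, 0], [-37, 25, 0, 0, 0, 0], [0, 0, 0, 0, 0, 0], [0, 0, 0, 0, 0, 0]],
  ],
)

```text
t: 21.35
position: [0.6385, -0.1964, 0.124]
orientation: [-3.14, -0.001, 1.535]
contact_force: [0.2, 0.4, 0.3]
gripper_width: 0.0851
grasp_force: 0.0
```

Run:
```python
from h import *
s=read_state();to(.639,-.197,.038)
w=capture("wrist")[0][:,:,::-1];a=capture("side")[0][:,:,::-1]
cv2.imwrite("pics/c4.png",np.hstack([cv2.resize(x,(400,300)) for x in(w,a)]))
```

```text
t 21.4 [ 0.6385 -0.1964  0.124 ] [-3.1399 -0.0009  1.5355] w 0.085 f 0 shift in final tool axes mm [-0.5765  0.4856 86.0093] turn [-0.0017 -0.0009  0.0055]
```

View pics/c4.png

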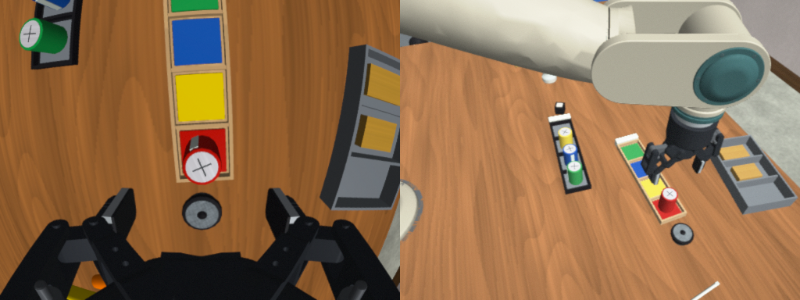

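In the side half, yellow, blue and green stand in the black rack at (565,133), (569,152) and (574,172). In the wrist half, red at (203,166) is centred between the fingers.

>>> move_arm(
  moves=[
    [[-0.5, 0.5, 10, 0, 0, 0], [0, 0, 20, 0, 0, 0], [0, 0, 20, 0, 0, 0], [0, 0, 20, 0, 0, 0], [0, 0, 14, 0, 0, 0], [0, 0, 2, 0, 0, 0], [0, 0, 0, 0, 0, 0], [0, 0, 0, 0, 0, 0]],
  ],
)

```text
t: 22.25
position: [0.6399, -0.1964, 0.0407]
orientation: [3.139, 0.001, 1.537]
contact_force: [0.5, -0.1, 0.0]
gripper_width: 0.0855
grasp_force: 0.0
```

>>> move_arm(
  moves=[
    [[0, 0, 0, 0, 0, 0], [0, 0, 0, 0, 0, 0], [0, 0, 0, 0, 0, 0], [0, 0, 0, 0, 0, 0], [0, 0, 0, 0, 0, 0], [0, 0, 0, 0, 0, 0], [0, 0, 0, 0, 0, 0], [0, 0, 0, 0, 0, 0]],
  ],
  jaw=0,
)

```text
t: 23.05
position: [0.6395, -0.1964, 0.0397]
orientation: [3.141, 0.0, 1.537]
contact_force: [-0.4, 0.7, 3.7]
gripper_width: 0.0352
grasp_force: 30.1
```

>>> move_arm(
  moves=[
    [[0, 0, -15, 0, 0, 0], [0, 0, -25, 0, 0, 0], [0, 0, -25, 0, 0, 0], [0, 0, -20, 0, 0, 0], [25, -13, 0, 0, 0, 0], [36, -19, 0, 0, 0, 0], [37, -20, 0, 0, 0, 0], [37, -20, 0, 0, 0, 0]],
  ],
)

```text
t: 23.85
position: [0.5708, -0.0577, 0.1248]
orientation: [-3.141, -0.0, 1.536]
contact_force: [0.5, 0.1, -0.1]
gripper_width: 0.0352
grasp_force: 30.2
```

>>> move_arm(
  moves=[
    [[37, -20, 0, 0, 0, 0], [37, -20, 0, 0, 0, 0], [37, -20, 0, 0, 0, 0], [36, -18, 0, 0, 0, 0], [33, -17, 0, 0, 0, 0], [0, 0, 0, 0, 0, 0], [0, 0, 0, 0, 0, 0]],
  ],
)

```text
t: 24.55
position: [0.4829, 0.1246, 0.1249]
orientation: [3.141, 0.0, 1.539]
contact_force: [-0.9, 0.2, -0.3]
gripper_width: 0.0353
grasp_force: 30.2
```

```bash
python3 -c "
from h import *
to(.4834,.1247,.036)"
```

```text
t 24.6 [0.4829 0.1246 0.1249] [3.1409 0.0001 1.5385] w 0.035 f 30 shift in final tool axes mm [ 0.1314  0.4923 88.9191] turn [0.0007 0.0001 0.0085]
```

>>> move_arm(
  moves=[
    [[0, 0, 15, 0, 0, 0], [0, 0, 22, 0, 0, 0], [0, 0, 24, 0, 0, 0], [0, 0, 18, 0, 0, 0], [0, 0, 7, 0, 0, 0], [0, 0, 2.5, 0, 0, 0], [0, 0, 0, 0, 0, 0], [0, 0, 0, 0, 0, 0]],
  ],
)

```text
t: 25.35
position: [0.4838, 0.1241, 0.0368]
orientation: [3.14, -0.001, 1.536]
contact_force: [-0.6, 0.6, -1.2]
gripper_width: 0.0351
grasp_force: 30.3
```

>>> move_arm(
  moves=[
    [[0, 0, 0.5, 0, 0, 0], [0, 0, 0, 0, 0, 0]],
  ],
)

```text
t: 25.55
position: [0.4833, 0.1243, 0.0357]
orientation: [3.141, -0.0, 1.537]
contact_force: [-1.4, -0.5, -0.7]
gripper_width: 0.0351
grasp_force: 30.3
```

>>> move_arm(
  moves=[
    [[0, 0, 0, 0, 0, 0], [0, 0, 0, 0, 0, 0], [0, 0, 0, 0, 0, 0], [0, 0, 0, 0, 0, 0], [0, 0, 0, 0, 0, 0], [0, 0, 0, 0, 0, 0], [0, 0, 0, 0, 0, 0], [0, 0, 0, 0, 0, 0]],
  ],
  jaw=100,
)

```text
t: 26.35
position: [0.483, 0.1242, 0.0353]
orientation: [3.142, -0.0, 1.537]
contact_force: [-0.2, 0.4, 0.7]
gripper_width: 0.0853
grasp_force: 0.0
```

>>> move_arm(
  moves=[
    [[0, 0, -15, 0, 0, 0], [0, 0, -25, 0, 0, 0], [0, 0, -30, 0, 0, 0], [0, 0, -40, 0, 0, 0], [0, 0, -40, 0, 0, 0], [40, 0, 0, 0, 0, 0], [40, 0, 0, 0, 0, 0], [40, 0, 0, 0, 0, 0]],
  ],
)

```text
t: 27.15
position: [0.4872, 0.2453, 0.1858]
orientation: [3.141, -0.0, 1.536]
contact_force: [1.6, -1.1, 0.3]
gripper_width: 0.0854
grasp_force: 0.0
```

>>> move_arm(
  moves=[
    [[40, 0, 0, 0, 0, 0], [40, 0, 0, 0, 0, 0], [40, 0, 0, 0, 0, 0], [0, 0, 0, 0, 0, 0], [0, 0, 0, 0, 0, 0], [0, 0, 0, 0, 0, 0]],
  ],
)

```text
t: 27.75
position: [0.4914, 0.3631, 0.1853]
orientation: [-3.142, 0.0, 1.536]
contact_force: [0.5, 0.1, 0.3]
gripper_width: 0.0857
grasp_force: 0.0
```

Run:
```python
from h import *
to(.48,.36,.18)
w=capture("top")[0][:,:,::-1];a=capture("side")[0][:,:,::-1]
cv2.imwrite("pics/c5.png",np.hstack([cv2.resize(x,(400,300)) for x in(w,a)]))
```

```text
t 27.8 [0.4914 0.3631 0.1853] [-3.1415  0.0004  1.536 ] w 0.086 f 0 shift in final tool axes mm [ -3.5759 -11.2326   5.2785] turn [-0.      0.0004  0.006 ]
```

View pics/c5.png

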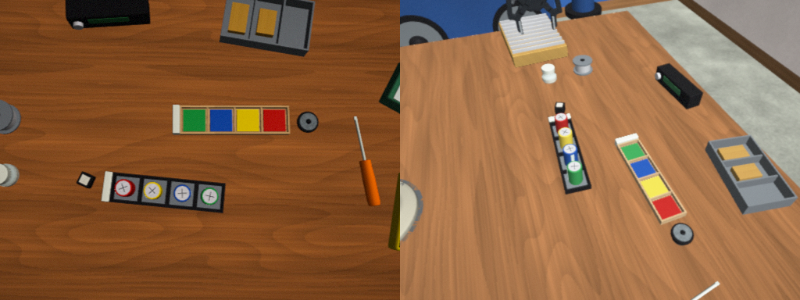

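All four stand upright in the black rack. From the white end they are red (123,188), yellow (152,191), blue (182,193) and green (210,196). The order is reversed as asked, and the arm is clear.

```bash
python3 -c "
from station import *
print(sign_off())"
```

```text
the job is handed in; nothing more can be done
None
```

All four capacitors stand upright in the black rack in reverse order (red, yellow, blue, green from its white end block), confirmed in the final pictures, and the job was handed in at about 28 s.

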